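# Lock the tiles into the mahjong rack

## Robot

A 7-joint arm with a two-finger parallel gripper is mounted at the origin on the work surface. World frame = base frame: x ahead of the robot, y to its left, z up, the work surface at z = 0. Lengths are in m, angles in rad, forces in N, time in s.
With the tool pointing down it reaches from about 0.425 to 0.925 m from the base axis. Payload 6.8 kg.
Tool frame: the origin (TCP) lies midway between the tips of the shut fingers; the grasp point (between the pads) lies 19 mm behind it; z points along the fingers, y is the line along which they close (so a half turn about z gives the same grasp; the last joint's range is limited). The gripper opens to 85 mm and grips with 20 to 120 N. Pads are 22 mm wide; open, the fingers measure 114 mm over their backs; the gripper's body (76 mm by 85 mm) begins 54 mm behind the grasp point. The pads swing forward as they close: fully open they stand 13 mm farther back than shut.
Start: joints at [1.013, 0.477, 0.022, 1.555, -0.011, 1.109, -0.083], TCP at [0.293, -0.608, 0.231] pointing down, gripper open.
Joint ranges: [-2.96, 2.96], [-0.34, 2.1], [-1.41, 1.46], [0.24, 2.44], [-1.37, 4.51], [0.17, 1.92], [-2.96, 2.96]. Speed limits (rad/s): [2.39, 2.39, 3.14, 3.14, 3.14, 3.14, 3.14].

## Interface

Orientations are given as a unit quaternion [w, x, y, z].
In Python, from station import * gives the robot as it stands.
- The arm moves only by the shell command python3 -m creep 'ROWS' [FORCE]. ROWS is JSON, a list of rows, each a list of 7 numbers: the gripper command: -1 is shut, 1 is fully open, values between are in proportion, then the shift along the world's x, y, z in mm, then the turn, a rotation vector about the world's x, y, z in rad. A call has 1 to 5 rows; each row shifts and turns the commanded pose from where the row before left it; what a row does not reach is not made up. A row lasts 1/8 s, in which the tool goes at most 62.5 mm and 10.7 degrees, less where a joint would pass 70% of its speed; a pose out of reach is approached as far as the arm can. A call is refused whole if a number of a shift passes 62.5 or a number of a turn 0.188, either way. A call with a gripper value outside its range is refused whole. The fingers move at their own pace and stop on an object; FORCE is the grip in N (left out, the last holds). Time passes only in rows, so rows that do not move let the fingers close. It gives the time, the measured TCP pose, the force, the opening and the grip force at its end, in the units of the state.
- get_obs(): the state, without advancing time (a new reading comes with each control period).
- read_camera(name): name is "side" or "top"; returns (picture, depth): 420x560x3 uint8, red, green, blue; 420x560 float32, m along the optical axis (not along the pixel's ray), 0 where there is no reading.
- camera_params(name): a dict with "intrinsics" (3x3 intrinsics, pixels), "cam_to_world" (4x4, takes a point from camera to world coordinates). Camera axes: x right, y up, looking along -z (the intrinsics and any distortion apply to the point x, -y, -z); pixel columns grow to the right and rows downward; lengths in m; the calibration is good to about 2 mm. A picture is of the moment at which its call begins. camera_params takes no time and is no camera call.
- hand_in(): hands the job in; it is judged then, once.
The state is a dict: "t": time; "q": joint angles; "joint_vel": joint speeds; "joint_torque": joint torques, N m; "eef_pos": TCP position; "tool_rot": TCP orientation; "contact_force": force on the tool from outside, world axes, zero at the start; "torque": the same for the moment, N m; "gripper_width": opening from 0.0 (shut) to 1.0 (fully open); "grasp_force": force on a finger pad.
Only numpy, scipy, OpenCV 4.12 (cv2) and the standard library are available. Lean on these libraries where they do the work, as an engineer would, in place of code of your own. Each camera call takes 0.05 s, during which the arm holds its last target. There are 200 camera calls.

## Task

One of the four tiles in the green rack sticks out at the front: push it with a fingertip along its slot until it is fully home, in line with the other three. Then push the rack's toggle lever with a fingertip from its back position over the top until it snaps down to the front, so that the keeper bar lies locked across the tile ends. Do not lift any tile, and leave the dice cup, the ashtray and the two dice where they are.

Things in the scene. Friction and masses are not known exactly. Their poses are not given: they have to be found in the camera images.
- rack: green acrylic tile rack, fixed to the table, yaw within 0.4 rad. Origin: on the table, under the centre of the four slots; x runs along the slots to their closed back, y along the row, z up. Floor plate 6 mm thick, x -50 to +27 mm, y +-81 mm. End posts at x = 16, y = +-78 mm, 36 mm high, carry the keeper's hinge (along y, at x = 16, z = 30 mm)
- slots_front (a point): middle of the slots' open front, on the rack floor: rack x = -20, y = 0, z = 6 mm. Four slots, open to the front (-x) and above, 33 mm wide, centres at rack y = -58.5, -19.5, 19.5, 58.5 mm; dividers between them 6 mm wide, 20 mm high above the table, x -20 to +21 mm; back wall at x = 21 mm, 28 mm high
- keeper (a joint): steel keeper with its toggle lever, one rigid piece on a hinge along rack y. 0 = open (start; lever leaning back to +x, 35 degrees off vertical), 0.61 = lever upright, 1.9 = locked (leaning forward to -x, 74 degrees off vertical). A spring drives it to the nearer end: it snaps over past about 0.95 and takes 2 to 3 N at the knob to start. A tile that sticks out blocks it
- keeper_bar (a point): middle of the keeper's straight bar, 6 mm thick, spanning rack y +-86 mm on two side arms 43 mm long. Open: above the back of the slots, rack x = 18, z = 73 mm; locked: across the front of the tiles, rack x = -25, z = 18 mm
- keeper_knob (a point): centre of the black ball knob (16 mm across) at the end of the toggle lever, an 8 mm steel rod, 65 mm from the hinge axis, in the plane rack y = -100 mm, outside the end of the rack. Open: rack x = 53, z = 83 mm; top of its swing z = 95 mm; locked: rack x = -46, z = 48 mm
- tile_out: the tile that sticks out towards -x by 16 to 26 mm, in any of the four slots. Ivory melamine tile lying face down, 40 x 30 x 22 mm (along x, y, z), about 30 g, loose. Origin: centre of its underside, 6 mm above the table. Home: its origin at rack x = 0 to 1 mm, front end level with the divider fronts
- tile_b: one of the other three tiles, the same size, already home in its slot. Origin: centre of its underside
- tile_c: one of the other three tiles, the same size, already home in its slot. Origin: centre of its underside
- tile_d: one of the other three tiles, the same size, already home in its slot. Origin: centre of its underside
- dice_cup: red plastic dice cup, 72 mm across the rim, 85 mm high, standing mouth up, loose; leave alone. Origin: centre of its underside
- ashtray: round stainless steel ashtray, lid shut, 100 mm across, 44 mm high, loose; leave alone. Origin: centre of its underside
- die_a: white die, 16 mm, loose; leave alone. Origin: centre of its underside
- die_b: white die, 16 mm, loose; leave alone. Origin: centre of its underside
Things that resemble listed ones, but are neither listed nor needed, are in the scene too. What is shaped like the tile_out but orange is not meant. Leave any blue look-alike of the tile_d alone.

How it is judged:
On the way, in this order (a step that is already met when the one before it is completed fails the run):
1. the tile that stuck out is home in its slot, the keeper still open (x of tile_out in the frame of rack above -0.004 m and value of joint keeper below 0.5 rad), for 0.2 s.
2. the toggle lever has snapped over to its locked position (value of joint keeper above 1.8 rad), for 0.2 s.
At the end, for the whole second after the job is handed in: the keeper joint is above 1.8 rad and at rest, and all four tiles lie at rest on the rack floor in their slots, each within 4 mm of home (origin at rack x above -4 mm) (value of joint keeper above 1.8 rad and velocity of joint keeper below 0.1 rad/s and x of each of tile_out, tile_b, tile_c, tile_d in the frame of rack above -0.004 m and height (world z) of each of tile_out, tile_b, tile_c, tile_d below 0.01 m and linear speed of each of tile_out, tile_b, tile_c, tile_d below 0.02 m/s); the robot touches nothing.
It fails at once if the lever is thrown over while the tile still sticks out (value of joint keeper above 0.95 rad and x of tile_out in the frame of rack below -0.006 m).
It fails at once if a tile is lifted more than 10 mm off the rack floor (height (world z) of any of tile_out, tile_b, tile_c, tile_d above 0.016 m).
It fails at once if the dice cup, the ashtray or a die is moved more than 15 mm (distance of any of dice_cup, ashtray, die_a, die_b from where it was at the start of the episode above 0.015 m).
It also fails if it takes over 43 s, if anything falls off the work surface, if the arm or the gripper's body presses on something with over 40 N, if the wrist force passes 120 N, or if a joint passes its speed limit or range.

## Working session

There is one attempt and no reset: what is moved stays moved. The work goes in short steps, Python scripts to look and compute and a shell command to move; the robot and the scene stay as the last step left them, time stands still between calls to the robot, and variables do not carry over. Pictures are saved under pics/ and viewed, at most 10 in all, crops included, and the job is handed in when it is done.

```bash
mkdir -p pics
cat > h.py <<'E'
from station import *
import numpy as np, cv2
def snap(n,f=None):
    im,d=read_camera(n)
    if f: cv2.imwrite('pics/'+f,im[:,:,::-1])
    return im,d
def pts(n,d):
    p=camera_params(n);K=np.array(p['intrinsics']);T=np.array(p['cam_to_world'])
    v,u=np.mgrid[:d.shape[0],:d.shape[1]]
    c=np.stack([(u-K[0,2])/K[0,0]*d,-(v-K[1,2])/K[1,1]*d,-d],-1)
    return c@T[:3,:3].T+T[:3,3]
E
python3 - <<'E'
from h import *
for n in('top','side'):
    im,d=snap(n,n+'1.png'); np.savez('/tmp/'+n+'1.npz',im=im,d=d,P=pts(n,d))
    print(n,np.round(camera_params(n)['cam_to_world'],3).tolist())
o=get_obs();print(o['t'],o['eef_pos'],o['tool_rot'],o['contact_force'])
E
```

```text
top [[-0.007, 0.989, -0.149, 0.385], [-1.0, -0.006, 0.011, 0.034], [0.01, 0.149, 0.989, 0.806], [0.0, 0.0, 0.0, 1.0]]
side [[0.672, 0.479, -0.564, 0.038], [-0.74, 0.444, -0.505, -0.401], [0.009, 0.757, 0.653, 0.66], [0.0, 0.0, 0.0, 1.0]]
0.1 [ 0.29324071 -0.60738072  0.23040348] [-7.92635818e-04  9.74811559e-01  2.23028552e-01 -2.48049983e-04] [ 0.64280666 -0.42327049 -0.60737951]
```

View pics/top1.png

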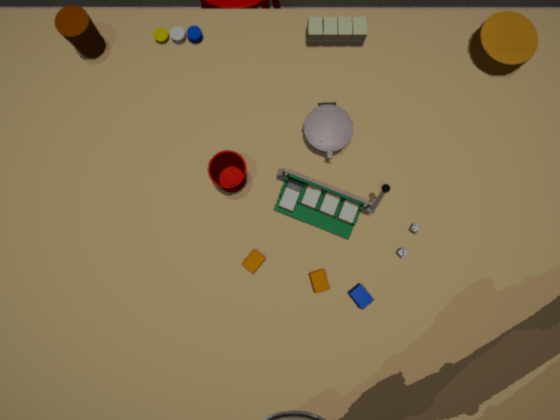

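View pics/side1.png

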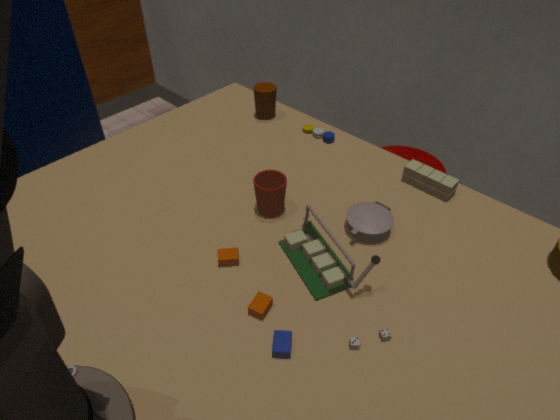

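The top view shows the rack at (318,207) with its front towards the robot. The tile that sticks out is ivory and leftmost, at (290,197); the home tiles are at (312,197), (330,205) and (349,212). The knob is at (386,188). Possible mix-ups are the orange tiles (254,261) and (320,281), the blue one (361,296), and the ivory row at (337,28) outside the rack. I choose the tile at (290,197).

Run:
```python
from h import *
def ray(n,uv,z):
    p=camera_params(n);K=np.array(p['intrinsics']);T=np.array(p['cam_to_world'])
    r=T[:3,:3]@np.array([(uv[0]-K[0,2])/K[0,0],-(uv[1]-K[1,2])/K[1,1],-1]);o=T[:3,3]
    return o+r*(z-o[2])/r[2]
a=np.load('/tmp/top1.npz');im=a['im'];P=a['P']
hsv=cv2.cvtColor(im,cv2.COLOR_RGB2HSV)
reg=np.zeros(im.shape[:2],bool);reg[160:245,265:372]=1
g=(hsv[...,0]>45)&(hsv[...,0]<85)&(hsv[...,1]>110)&reg
fl=g&(abs(P[...,2]-.006)<.006)
q=P[fl];print('floor',fl.sum(),q[:,2].mean())
w=(hsv[...,1]<70)&(hsv[...,2]>120)&reg&(abs(P[...,2]-.028)<.007)
n,l,s,c=cv2.connectedComponentsWithStats(w.astype(np.uint8))
C=[]
for i in range(1,n):
    if s[i,4]>100:
        C.append(ray('top',c[i],.028));print(s[i],c[i].round(1),C[-1].round(4),np.median(P[l==i],0).round(4))
# front edge of plate: per column lowest green pixel in line fit
cs=np.arange(285,345);F=np.array([ray('top',(u,np.where(g[:,u])[0].max()+.5),.006)[:2] for u in cs])
vx,vy,x0,y0=cv2.fitLine(F.astype(np.float32),cv2.DIST_HUBER,0,.001,.001).ravel()
if vy<0: vx,vy=-vx,-vy
yd=np.array([vx,vy]);xd=np.array([vy,-vx]);yaw=np.arctan2(xd[1],xd[0]);print('yaw',yaw)
# all four tile centres sorted by y
C=np.array(C)
G=np.array([ray('top',(u,v),.006)[:2] for v,u in zip(*np.where(g))])
lo=(np.array([x0,y0]))@xd
print('front x',lo,'tiles in dirs',(C[:,:2]@np.c_[xd,yd]).round(4).tolist(), 'green y range',np.percentile(q[:,:2]@yd,[0.5,99.5]))
# knob
for n,box in(('top',(178,200,375,400)),('side',(250,270,366,386))):
    b=np.load(f'/tmp/{n}1.npz');m=np.zeros(im.shape[:2],bool);m[box[0]:box[1],box[2]:box[3]]=1
    k=m&(b['im'].max(2)<60)&(b['P'][...,2]>.05);v,u=np.where(k);print(n,k.sum(),u.mean(),v.mean(),ray(n,(u.mean(),v.mean()),.083),np.median(b['P'][k],0))
i=cv2.resize(im[150:250,260:400],(800,571),interpolation=2);cv2.imwrite('pics/crop.png',i[:,:,::-1])
```

```text
floor 1006 0.006939303257290931
[279 188  20  22 277] [288.8 198.6] [0.5193 0.0039 0.028 ] [0.5186 0.0036 0.029 ]
[302 188  19  20 239] [310.7 197. ] [ 0.5223 -0.0393  0.028 ] [ 0.5222 -0.0395  0.0287]
[320 194  19  21 244] [329.3 204.2] [ 0.5078 -0.0753  0.028 ] [ 0.5079 -0.0751  0.0288]
[339 202  19  21 252] [348.  211.8] [ 0.4925 -0.1117  0.028 ] [ 0.492  -0.1114  0.0287]
yaw -0.38883242
front x 0.4518689 tiles in dirs [[0.4791, 0.2005], [0.4982, 0.1616], [0.4984, 0.1228], [0.4981, 0.0834]] green y range [0.06322707 0.22049781]
top 49 385.2244897959184 188.18367346938774 [ 0.52827047 -0.171205    0.083     ] [ 0.52682422 -0.16877541  0.08998875]
side 51 375.1372549019608 259.54901960784315 [ 0.53083177 -0.17187973  0.083     ] [ 0.52607769 -0.17397141  0.08879539]
```

View pics/crop.png

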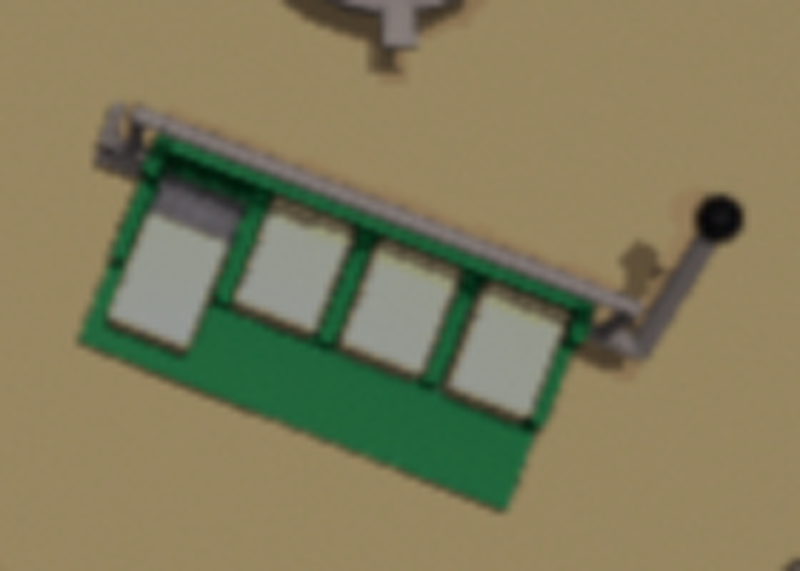

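The crop confirms it: the ivory tile in the leftmost slot (y = +58.5) protrudes about 20 mm, and the bar and lever lie back (knob at crop 720,217). The rack origin comes out at about (0.517, -0.0585) with yaw -0.389; tile spacing and the knob position both agree. I'm setting out with the gripper shut.

```bash
python3 -m creep '[[-1,15,50,0,0,0,0.18],[-1,15,55,0,0,0,0.18],[-1,15,55,0,0,0,0.18],[-1,15,55,0,0,0,0.18],[-1,15,55,0,0,0,0.01]]'
python3 -m creep '[[-1,15,55,0,0,0,0],[-1,15,55,0,0,0,0],[-1,15,55,0,0,0,0],[-1,15,55,-10,0,0,0],[-1,15,55,-10,0,0,0]]'
cat > r.py <<'E'
from h import *
import sys
o=get_obs();y=-.389;R=np.array([[np.cos(y),-np.sin(y)],[np.sin(y),np.cos(y)]]);O=np.array([.5174,-.0585])
from scipy.spatial.transform import Rotation as S
T=S.from_quat(np.roll(o['tool_rot'],-1)).as_matrix()
p=o['eef_pos'];f=np.array(o['contact_force'])
print('t',o['t'],'world',p.round(4),'rack mm',(1e3*(R.T@(p[:2]-O))).round(1),'z',round(p[2]*1e3,1),'ytool ang',np.arctan2(T[1,1],T[0,1]).round(3),'tilt',T[:,2].round(3),'F',(R.T@f[:2]).round(1),f[2].round(1),'w',o['gripper_width'])
if len(sys.argv)>1:
    t=np.array(eval(sys.argv[1]));d=np.r_[R@t[:2]*1e-3+O-p[:2],t[2]*1e-3-p[2]];print('delta mm',(1e3*d).round(1))
E
python3 r.py -- 2>/dev/null "-" ; python3 r.py '[-75,58.5,60]'
```

```text
t: 0.72
eef_pos: [0.3686, -0.3359, 0.2311]
tool_rot: [-0.0, 0.83, 0.557, -0.0]
contact_force: [0.2, 0.4, -0.5]
gripper_width: 0.001
grasp_force: 0.0
t: 1.35
eef_pos: [0.4436, -0.0612, 0.2112]
tool_rot: [0.0, 0.831, 0.556, 0.0]
contact_force: [0.7, 0.3, -0.4]
gripper_width: 0.002
grasp_force: 0.0
t 1.35 world [ 0.4436 -0.0612  0.2112] rack mm [-67.2 -30.5] z 211.2 ytool ang -0.391 tilt [ 0.001 -0.    -1.   ] F [0.5 0.5] -0.4 w 0.0016843162728623063
t 1.35 world [ 0.4436 -0.0612  0.2112] rack mm [-67.2 -30.5] z 211.2 ytool ang -0.391 tilt [ 0.001 -0.    -1.   ] F [0.5 0.5] -0.4 w 0.0016843162728623063
delta mm [  26.6   85.3 -151.2]
```

```bash
python3 -m creep '[[-1,13,43,-30,0,0,0],[-1,13.6,42.3,-40,0,0,0],[-1,0,0,-50,0,0,0],[-1,0,0,-40,0,0,0],[-1,0,0,-36,0,0,0]]' >/dev/null; python3 -m creep '[[-1,0,0,0,0,0,0]]'; python3 r.py '[-35,58.5,15]'
python3 - <<'E'
from h import *
a,_=snap('side');b,_=snap('top')
o=np.hstack([cv2.resize(a[180:320,240:400],None,fx=2.5,fy=2.5),cv2.resize(b[130:270,230:390],None,fx=2.5,fy=2.5)])
cv2.imwrite('pics/a2.png',o[:,:,::-1])
E
```

```text
t: 2.1
eef_pos: [0.4678, 0.0223, 0.0133]
tool_rot: [-0.001, 0.831, 0.557, -0.003]
contact_force: [0.4, -0.2, 0.4]
gripper_width: 0.0
grasp_force: 0.0
t 2.1 world [0.4678 0.0223 0.0133] rack mm [-76.6  56. ] z 13.3 ytool ang -0.39 tilt [-0.006 -0.    -1.   ] F [ 0.5 -0. ] 0.4 w 0.0001433425143029388
delta mm [ 39.4 -13.4   1.7]
```

View pics/a2.png

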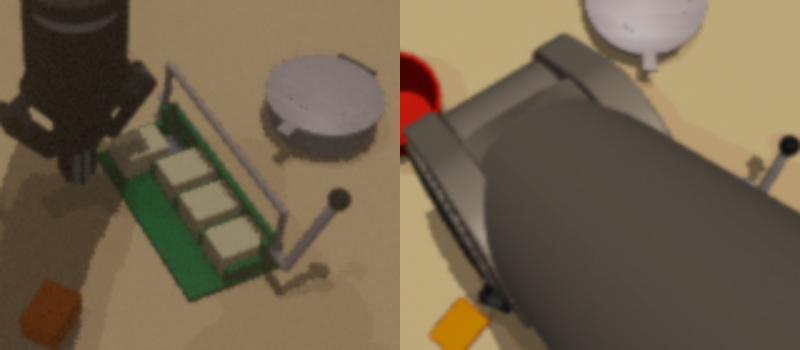

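Run:
```python
from h import *
y=-.389;R=np.array([[np.cos(y),-np.sin(y)],[np.sin(y),np.cos(y)]]);O=np.array([.5174,-.0585])
a=np.load('/tmp/top1.npz');h=cv2.cvtColor(a['im'],cv2.COLOR_RGB2HSV)
m=(h[...,1]>180)&((h[...,0]<6)|(h[...,0]>174));m[:130]=0;m&=a['P'][...,2]>.03
q=(a['P'][m][:,:2]-O)@R*1e3;print('cup rack x,y',np.percentile(q,[2,50,98],0).round())
# gripper points in side view now
im,d=read_camera('side');P=pts('side',d)
m=np.zeros(d.shape,bool);m[180:260,238:305]=1;m&=(im.max(2)<75)&(P[...,2]>.01)&(P[...,2]<.17)
q=np.c_[(P[m][:,:2]-O)@R*1e3,P[m][:,2]*1e3]-[-76.6,56,13.3]
for z in range(0,150,12):
    s=q[(q[:,2]>=z)&(q[:,2]<z+12)]
    if len(s)>5: print(z,len(s),'x',np.percentile(s[:,0],[2,98]).round(),'y',np.percentile(s[:,1],[2,98]).round())
```

```text
cup rack x,y [[-57. 149.]
 [-13. 193.]
 [  9. 215.]]
0 77 x [-5. 95.] y [-32.  37.]
12 88 x [-11.  54.] y [-11.   5.]
24 69 x [-11.  17.] y [-12.   3.]
36 52 x [-14.  21.] y [-12.  -4.]
48 180 x [-29.  36.] y [-14.   9.]
60 170 x [-38.  44.] y [-17.   8.]
72 205 x [-48.  53.] y [-18.   5.]
84 265 x [-58.  59.] y [-18.   6.]
96 305 x [-56.  58.] y [-20.   7.]
108 157 x [-38.  41.] y [-19.   5.]
120 48 x [-35.  -7.] y [-30.   5.]
132 181 x [-34.  28.] y [-38.   6.]
144 214 x [-34.  27.] y [-38.   0.]
```

```bash
python3 -m creep '[[-1,0,0,1,0,0,-0.18],[-1,0,0,0,0,0,-0.18],[-1,0,0,0,0,0,-0.18],[-1,0,0,0,0,0,-0.18],[-1,0,0,0,0,0,-0.18]]' >/dev/null; python3 -m creep '[[-1,0,0,0,0,0,-0.18],[-1,0,0,0,0,0,-0.18],[-1,0,0,0,0,0,-0.18],[-1,0,0,0,0,0,-0.131],[-1,0,0,0,0,0,0]]'>/dev/null; python3 r.py '[-55,58.5,14]'
```

```text
t 3.5 world [0.4713 0.0229 0.0178] rack mm [-73.6  57.8] z 17.8 ytool ang -1.961 tilt [ 0.003  0.001 -1.   ] F [-0.2 -0. ] 0.2 w -0.0017277363468369985
delta mm [17.4 -6.4 -3.8]
```

```bash
python3 -m creep '[[-1,8,-3,-2,0,0,0],[-1,8,-3,-1,0,0,0],[-1,5,-2,0,0,0,0],[-1,5,-2,0,0,0,0],[-1,5,-2,0,0,0,0]]' >/dev/null; python3 r.py;python3 -m creep '[[-1,2.8,-1.1,0,0,0,0],[-1,2.8,-1.1,0,0,0,0],[-1,0,0,0,0,0,0]]' >/dev/null; python3 r.py '[-31,58.5,14]'
```

```text
t 4.125 world [0.5013 0.0103 0.0132] rack mm [-41.   57.5] z 13.2 ytool ang -1.962 tilt [-0. -0. -1.] F [-0.7 -0.5] -0.5 w -0.0013975582217128667
t 4.5 world [0.5069 0.0082 0.0133] rack mm [-35.   57.7] z 13.3 ytool ang -1.962 tilt [ 0. -0. -1.] F [-1.   0.1] -0.3 w 0.002159183185851465
delta mm [ 4.  -0.8  0.7]
```

```bash
for i in 1 2 3 ; do :; done; python3 -m creep '[[-1,1.8,-0.7,0,0,0,0],[-1,0,0,0,0,0,0]]' >/dev/null; python3 r.py; python3 -m creep '[[-1,0.9,-0.4,0,0,0,0],[-1,0,0,0,0,0,0]]' >/dev/null; python3 r.py; python3 -m creep '[[-1,0.9,-0.4,0,0,0,0],[-1,0,0,0,0,0,0]]' >/dev/null; python3 r.py
python3 - <<'E'
from h import *
a,_=snap('side');cv2.imwrite('pics/a3.png',cv2.resize(a[190:310,260:400],None,fx=5,fy=5)[:,:,::-1])
E
```

```text
t 4.75 world [0.5086 0.0075 0.0133] rack mm [-33.2  57.7] z 13.3 ytool ang -1.962 tilt [ 0. -0. -1.] F [ 0.5 -0.4] -0.9 w 0.0022215958819555423
t 5.0 world [0.5094 0.0071 0.0133] rack mm [-32.3  57.7] z 13.3 ytool ang -1.962 tilt [ 0. -0. -1.] F [0.5 0.4] -0.1 w 0.0005267823165212222
t 5.25 world [0.5104 0.0067 0.0133] rack mm [-31.2  57.6] z 13.3 ytool ang -1.962 tilt [ 0. -0. -1.] F [0.2 0.3] 0.6 w -0.003174389325735582
```

View pics/a3.png

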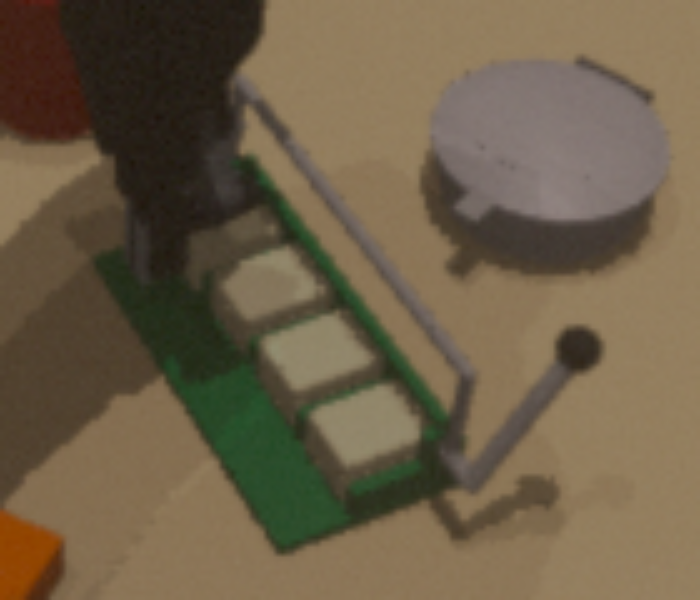

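The tile is nearly in line with the others, behind the fingers at about (235,235). There is no stop force yet, so I'll push on in 1 mm steps until it builds up.

```bash
python3 -m creep '[[-1,0.9,-0.4,0,0,0,0],[-1,0,0,0,0,0,0]]' >/dev/null; python3 r.py; python3 -m creep '[[-1,0.9,-0.4,0,0,0,0],[-1,0,0,0,0,0,0]]' >/dev/null; python3 r.py
```

```text
t 5.55 world [0.5113 0.0063 0.0133] rack mm [-30.2  57.6] z 13.3 ytool ang -1.962 tilt [ 0. -0. -1.] F [0.4 0.6] -0.5 w 0.0035911674791033773
t 5.8 world [0.5122 0.0059 0.0133] rack mm [-29.2  57.6] z 13.3 ytool ang -1.962 tilt [ 0. -0. -1.] F [-0.5  0. ] -0.4 w -0.005858260171349292
```

```bash
python3 -m creep '[[-1,0.9,-0.4,0,0,0,0],[-1,0,0,0,0,0,0]]' >/dev/null; python3 r.py; python3 -m creep '[[-1,0.9,-0.4,0,0,0,0],[-1,0,0,0,0,0,0]]' >/dev/null; python3 r.py
```

```text
t 6.05 world [0.5128 0.0055 0.0132] rack mm [-28.6  57.5] z 13.2 ytool ang -1.962 tilt [-0. -0. -1.] F [-1.3  0.1] 0.9 w 0.0025314153839529944
t 6.3 world [0.5128 0.0055 0.0132] rack mm [-28.5  57.5] z 13.2 ytool ang -1.962 tilt [-0.002  0.    -1.   ] F [-4.8  0.2] 4.0 w 0.002454985947377384
```

```bash
python3 -m creep '[[-1,-6,2.4,0,0,0,0],[-1,-14,6,0,0,0,0],[-1,0,0,40,0,0,0],[-1,0,0,50,0,0,0],[-1,0,0,50,0,0,0]]' >/dev/null; python3 r.py '[90,-105,150]'
```

```text
t 6.925 world [0.493  0.0137 0.1546] rack mm [-50.   57.6] z 154.6 ytool ang -1.962 tilt [-0. -0. -1.] F [0.6 0.6] -1.2 w -0.0032182320468250886
delta mm [  67.9 -203.5   -4.6]
```

```bash
python3 -m creep '[[-1,14,-41,0,0,0,0],[-1,14,-41,0,0,0,0],[-1,14,-41,0,0,0,0],[-1,14,-41,0,0,0,0],[-1,12,-40,0,0,0,0]]' >/dev/null;python3 -m creep '[[-1,0,0,0,0,0,0]]' >/dev/null; python3 r.py '[90,-105,76]'
python3 - <<'E'
from h import *
a,da=snap('side');b,_=snap('top')
o=np.hstack([cv2.resize(a[180:320,240:400],None,fx=2.5,fy=2.5),cv2.resize(b[130:270,250:410],None,fx=2.5,fy=2.5)])
cv2.imwrite('pics/a4.png',o[:,:,::-1])
E
```

```text
t 7.675 world [ 0.5614 -0.1943  0.1531] rack mm [  92.2 -108.9] z 153.1 ytool ang -1.968 tilt [ 0.    -0.002 -1.   ] F [-0.2  0.6] -0.3 w 0.0032322292382463464
delta mm [ -0.6   4.5 -77.1]
```

View pics/a4.png

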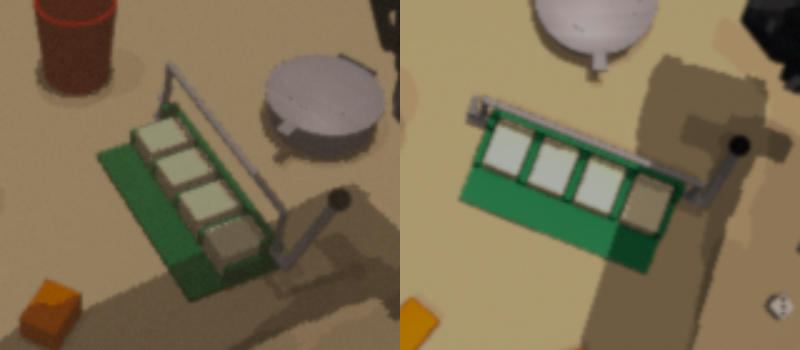

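All four tiles are now in line: side crop (160,138) to (235,238), top crop (510,148) to (647,203). The keeper is still open, with the knob at top crop (738,146). Next I go down behind the knob.

```bash
python3 -m creep '[[-1,-0.6,4.5,-40,0,0,0],[-1,0,0,-37,0,0,0],[-1,0,0,0,0,0,0],[-1,-9.2,3.8,0,0,0,0],[-1,-5.5,2.3,0,0,0,0]]' >/dev/null; python3 r.py; python3 -m creep '[[-1,-4.6,1.9,0,0,0,0],[-1,-4.6,1.9,0,0,0,0],[-1,0,0,0,0,0,0]]' >/dev/null; python3 r.py; python3 -m creep '[[-1,-4.6,1.9,0,0,0,0],[-1,-4.6,1.9,0,0,0,0],[-1,0,0,0,0,0,0]]' >/dev/null; python3 r.py
```

```text
t 8.4 world [ 0.5469 -0.1795  0.078 ] rack mm [  73.2 -100.8] z 78.0 ytool ang -1.962 tilt [ 0.002 -0.    -1.   ] F [ 3.2 -0. ] 3.1 w 0.0032936280974907163
t 8.775 world [ 0.5395 -0.1765  0.0783] rack mm [  65.2 -100.8] z 78.3 ytool ang -1.962 tilt [ 0.005 -0.001 -1.   ] F [3.2 0.3] 3.4 w 0.002584665796382992
t 9.15 world [ 0.5268 -0.1718  0.0759] rack mm [  51.7 -101.3] z 75.9 ytool ang -1.962 tilt [-0.002  0.001 -1.   ] F [ 1.5 -0.1] 0.7 w 0.00158807764399655
```

```bash
python3 -m creep '[[-1,-5.7,-0.9,5,0,0,0],[-1,-5,2,1,0,0,0],[-1,-5,2,0,0,0,0],[-1,-5,2,0,0,0,0],[-1,0,0,0,0,0,0]]' >/dev/null; python3 r.py; python3 -m creep '[[-1,-5,2,0,0,0,0],[-1,-5,2,0,0,0,0],[-1,-5,2,0,0,0,0],[-1,0,0,0,0,0,0]]' >/dev/null; python3 r.py; python3 -m creep '[[-1,-5,2,0,0,0,0],[-1,-5,2,0,0,0,0],[-1,0,0,0,0,0,0]]' >/dev/null; python3 r.py
```

```text
t 9.775 world [ 0.5066 -0.1669  0.0821] rack mm [  31.1 -104.4] z 82.1 ytool ang -1.962 tilt [-0.001  0.    -1.   ] F [ 1.3 -0.3] -0.1 w -0.002202672551910417
t 10.275 world [ 0.4918 -0.1609  0.0822] rack mm [  15.1 -104.5] z 82.2 ytool ang -1.962 tilt [-0.001  0.    -1.   ] F [ 0.6 -0.1] 0.9 w -0.001230399328104819
t 10.65 world [ 0.4819 -0.157   0.0823] rack mm [   4.5 -104.6] z 82.3 ytool ang -1.962 tilt [-0.  0. -1.] F [ 0.8 -0.4] -0.5 w 0.000270923999867775
```

```bash
python3 -m creep '[[-1,-5,2,0,0,0,0],[-1,-4,1.6,0,0,0,0],[-1,0,0,0,0,0,0],[-1,8,-3.2,30,0,0,0],[-1,0,0,50,0,0,0]]' >/dev/null;  python3 -m creep '[[-1,30,-40,20,0,0,0],[-1,30,-40,0,0,0,0],[-1,0,-20,0,0,0,0],[-1,0,0,0,0,0,0]]' >/dev/null; python3 r.py
python3 - <<'E'
from h import *
a,_=snap('side');b,_=snap('top')
o=np.hstack([cv2.resize(a[180:320,240:400],None,fx=2.5,fy=2.5),cv2.resize(b[130:270,250:410],None,fx=2.5,fy=2.5)])
cv2.imwrite('pics/a5.png',o[:,:,::-1])
E
```

```text
t 11.775 world [ 0.5403 -0.2583  0.1817] rack mm [  96.9 -176.2] z 181.7 ytool ang -1.965 tilt [-0.002 -0.    -1.   ] F [-0.4  0.8] -0.0 w 0.0057982465324782255
```

View pics/a5.png

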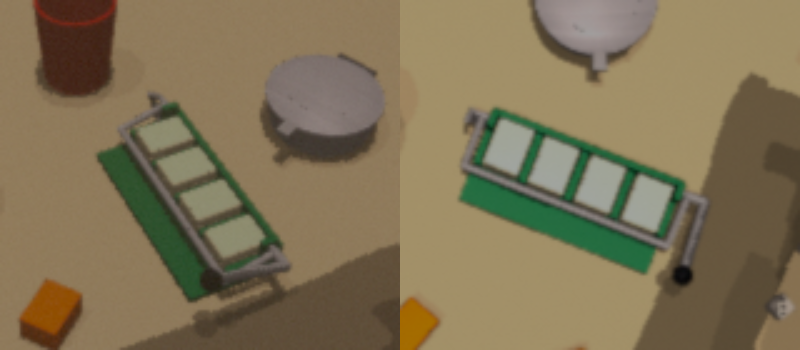

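The keeper lies across the fronts of all four tiles, with the knob down at the front (top crop 682,274; side crop 212,278). I'll check the knob's height against the locked value before handing in.

Run:
```python
from h import *
y=-.389;R=np.array([[np.cos(y),-np.sin(y)],[np.sin(y),np.cos(y)]]);O=np.array([.5174,-.0585])
im,d=read_camera('top');P=pts('top',d);m=np.zeros(d.shape,bool);m[232:248,514:532]=0;m[233:247,355+0:370+20]=0
m[230:250,514-0:530]=0;cy,cx=130+int(274/2.5),250+int((682-400)/2.5)
m[cy-6:cy+7,cx-6:cx+7]=1;k=m&(im.max(2)<60)&(P[...,2]>.03)
p=np.median(P[k],0);q=R.T@(p[:2]-O)*1e3;print(k.sum(),q.round(1),p[2])
if k.sum()>15 and abs(q[0]+46)<6 and abs(p[2]-.054)<.006: print(hand_in())
```

```text
54 [-47.9 -98.8] 0.05451324636830385
the job is handed in; nothing more can be done
None
```

The tile that stuck out is home in line with the other three, and the keeper is locked across all four tile ends. The last images and the knob position agree with that. I handed the job in at about 12 s; it returned no verdict.

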